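# Index the circuit-board holder one slot towards the multimeter

## Task

Without grasping anything, hook the fingertips under the red pull ring of the circuit-board holder, lift its spring pin out of the slot, and swing the arm exactly one slot round so that the ring moves towards the side where the yellow multimeter stands. Let the pin drop fully home in that next slot and take the fingers out of the ring. Do not pinch or wrench the ring, and leave the multimeter, tip cleaner, solder spool and flux jar where they are.

Things in the scene. Friction and masses are not known exactly. Their poses are not given: they have to be found in the camera images.
- holder: Fixed base of the board holder: grey foot, aluminium quadrant (arc of 170 mm radius round the pivot) on the robot's side. Origin on the work surface on the vertical pivot axis; x points from the quadrant's middle through the pivot, away from the robot; y to the left seen from the robot. Quadrant top 30 mm high, 5 slots at -40, -20, 0, 20, 40 degrees, white tick at each on the outer rim
- board_arm (a joint): White arm, turns about the pivot. Radians: 0 = along the holder's -x, pin in the middle slot (the start); positive = ring end swings to the holder's +y (left). One slot = 0.349 (20 degrees), stops +-0.76. Pin home: locked, 0.01 play. Pin raised: turns against about 1.5 N at the ring and stays where left. Bar 30 mm wide, top 46 mm high, pin 170 mm from the pivot
- index_pin (a joint): Lift of the vertical spring pin (10 mm, round nose) at the arm's outer end, in m: 0 = home in a slot (slots 12.6 mm wide), 0.012 = nose just clear of the quadrant's top, 0.028 = upper stop. The spring pushes down with 3 N at home, 7 N at the stop. Let go within 2 mm of a slot's middle it drops in; elsewhere it rests on the top and drops when the arm is pushed over the slot
- pull_ring: Red rigid ring fixed on top of the pin, lifts and turns with it: inner diameter 60 mm, bar 6 mm. Origin at its centre, 93 mm high with the pin home, 145 mm from the pivot axis. x level towards the pivot, y level in the ring's plane. The plane leans 50 degrees from upright, top edge nearer to the pivot: top of bar 117 mm high, lowest bar 69 mm, above a 62 mm high black boss
- ring_top (a point): Top of the red ring, on the bar's centre line (114 mm high with the pin home): the part to lift from below. Closed fingers that lean 30 to 50 degrees from straight down, tips towards the pivot, pass through the ring's centre squarely; 40 mm are free behind it along that line. Bring them up against the underside of this bar, tips some 20 mm past it, before lifting straight up
- board (a point): Centre of the green circuit board 85 x 94 mm that is clamped on the arm over the pivot and turns with it; 76 mm high, clamps to 80 mm, parts on it to 90 mm
- multimeter: Loose yellow multimeter leaning back on a black stand: 90 mm wide, about 175 mm deep, 157 mm high. Stands to the left or to the right of the holder and so tells which way to swing. Origin under its middle, z up. Not to be disturbed
- tip_cleaner: Loose round brass tip cleaner, 80 mm diameter, 70 mm high, on the other side of the holder. Origin at the centre of its underside. Not to be disturbed
- solder_spool: Loose blue solder spool standing on its flange, 60 mm diameter, 40 mm high. Origin at the centre of its underside. Not to be disturbed
- flux_jar: Loose amber jar with a white cap, 48 mm diameter, 50 mm high. Origin at the centre of its underside. Not to be disturbed

How it is judged (in metres and radians):
On the way, in this order (a step that is already met when the one before it is completed fails the run):
1. the pin is lifted out of the middle slot (value of joint index_pin above 0.01 m and value of joint board_arm between -0.1 and 0.1 rad), for 0.1 s.
2. the arm is swung over to the next slot on the multimeter's side (((y of multimeter in the frame of holder above 0 m and value of joint board_arm between 0.299 and 0.399 rad) or (not (y of multimeter in the frame of holder above 0 m) and value of joint board_arm between -0.399 and -0.299 rad))), for 0.1 s.
At the end, for the whole second after the job is handed in: The arm stands at +20 degrees (multimeter on the holder's left) or -20 degrees (on its right), within 0.05 rad, at rest, with the pin home (joint under 2 mm) (((y of multimeter in the frame of holder above 0 m and value of joint board_arm between 0.299 and 0.399 rad) or (not (y of multimeter in the frame of holder above 0 m) and value of joint board_arm between -0.399 and -0.299 rad)) and value of joint index_pin below 0.002 m and velocity of joint board_arm between -0.03 and 0.03 rad/s); the robot touches nothing.
It fails at once if the arm goes to the wrong side, away from the multimeter, by more than a third of a slot ((y of multimeter in the frame of holder above 0 m and value of joint board_arm below -0.12 rad) or (not (y of multimeter in the frame of holder above 0 m) and value of joint board_arm above 0.12 rad)).
It fails at once if the arm is swung more than half a slot past the next slot ((y of multimeter in the frame of holder above 0 m and value of joint board_arm above 0.5235 rad) or (not (y of multimeter in the frame of holder above 0 m) and value of joint board_arm below -0.5235 rad)).
It fails at once if the ring is pinched or wrenched (more than 30 N from the fingers) (contact force between the fingers and pull_ring above 30 N).
It fails at once if the multimeter, tip cleaner, solder spool or flux jar is moved more than 20 mm or lifted (distance of any of multimeter, tip_cleaner, solder_spool, flux_jar from where it was at the start of the episode above 0.02 m).
It also fails if it takes over 48 s, if anything falls off the work surface, if the arm or the gripper's body presses on something with over 40 N, if the wrist force passes 120 N, or if a joint passes its speed limit or range.

## Robot

A 6-joint arm with a two-finger parallel gripper is mounted at the origin on the work surface. World frame = base frame: x ahead of the robot, y to its left, z up, the work surface at z = 0. Lengths are in m, angles in degrees, forces in N, time in s.
With the tool pointing down it reaches from about 0.4 to 0.825 m from the base axis. Payload 7 kg.
Tool frame: the origin (TCP) lies midway between the tips of the shut fingers; the grasp point (between the pads) lies 19 mm behind it; z points along the fingers, y is the direction in which the jaws open and shut (so a half turn about z gives the same grasp; the last joint's range is limited). The gripper opens to 88 mm and grips with 3 to 60 N. Pads are 19 mm wide; open, the fingers measure 130 mm over their backs; the gripper's body (78 mm by 193 mm) begins 47 mm behind the grasp point.
Start: joints at [89.043, 20.546, 0.682, 0, -70.136, -16.507], TCP at [0.203, 0.644, 0.227] pointing down, gripper open.
Joint ranges: [-176.03, 176.03], [-82.01, 121.73], [-58.28, 71.71], [-173.87, 95.51], [-174.79, -0.11], [-173.66, 173.66]. Speed limits (degrees/s): [136.94, 136.94, 172.46, 180, 180, 180].

## Interface

Orientations are given as a 3x3 rotation matrix whose columns are the frame's x, y, z axes.
In Python, from rig import robot gives the robot as it stands. Calls block until the motion is done:
- robot.goto(position, orientation): joint-space move of the TCP to a pose.
- robot.servo_line(position, ori=None, speed=0.15): straight line of the TCP; ori=None keeps the orientation; speed is the mean speed in m/s.
- robot.movej(angles): joint-space move.
- robot.move_gripper(opening): opening from 0.0 (shut) to 1.0 (fully open); the grip force is fixed at half the most; returns when the fingers have stopped.
- robot.dwell(seconds).
- robot.ik(position, orientation): joint angles nearest the present ones, or None.
- robot.grab_frame(name): name is "scene" or "top" or "wrist"; returns (picture, depth): 480x640x3 uint8, red, green, blue; 480x640 float32, m along the optical axis (not along the pixel's ray), 0 where there is no reading.
- robot.camera_info(name): a dict with "vfov" (degrees; the focal length in pixels is half the picture's height over the tangent of half this angle, whatever the lens; pixels are square), "cx", "cy" (the principal point, pixels), "view" (4x4, takes a point from world to camera coordinates); the wrist camera has in their place "T_tool_cam" (4x4, takes a point from camera to tool coordinates, whose origin is the TCP and whose axes are the flange's). Camera axes: x right, y down, z forward; pixel columns grow to the right and rows downward; lengths in m; the calibration is good to about 2 mm. A picture is of the moment at which its call begins: read the wrist's pose just before it. camera_info takes no time and is no camera call.
A pose or a line that the arm cannot do raises robot.Unreachable and nothing moves.
- robot.job_done(): hands the job in, once; it reports no verdict.
Readings, each from a call of its own:
- robot.read_t(): time.
- robot.read_qpos(): joint angles.
- robot.read_qvel(): joint speeds.
- robot.read_effort(): joint torques, N m.
- robot.read_position(): TCP position.
- robot.read_tcp_rot(): TCP orientation.
- robot.read_force(): force on the tool from outside, world axes, zero at the start.
- robot.read_ft_torque(): the same for the moment, N m.
- robot.read_grip_width(): opening from 0.0 (shut) to 1.0 (fully open).
Only numpy, scipy, OpenCV 4.12 (cv2) and the standard library are available. Lean on these libraries where they do the work, as an engineer would, in place of code of your own. Each camera call takes 0.05 s, during which the arm holds its last target.

## Working session

There is one attempt and no reset: what is moved stays moved. The work goes in short steps, each a Python script; the robot and the scene stay as the last script left them, time stands still between calls to the robot, and variables do not carry over. Pictures are saved under pics/ and viewed, and the job is handed in when it is done.

```bash
ls; mkdir -p pics; cat > h.py <<'E'
import numpy as np, cv2
from rig import robot
def save(n,f): cv2.imwrite('pics/'+f,cv2.cvtColor(n,cv2.COLOR_RGB2BGR))
def pts(name,depth):
    c=robot.camera_info(name); f=240/np.tan(np.radians(c['vfov'])/2)
    v,u=np.mgrid[0:480,0:640]
    P=np.stack([(u-c['cx'])/f*depth,(v-c['cy'])/f*depth,depth,np.ones_like(depth)],-1)
    return (P@np.linalg.inv(c['view']).T)[...,:3]
E
python3 - <<'E'
from h import *
for n in ['scene','top']:
    im,d=robot.grab_frame(n); save(im,n+'0.png'); np.save(n+'0.npy',d); np.save(n+'im.npy',im); np.save(n+'P.npy',pts(n,d))
print(robot.camera_info('top'),robot.read_t(),robot.read_tcp_rot(),robot.read_force())
print(robot.camera_info('scene'))
E
```

```text
pics
{'vfov': 42.4640652117096, 'cx': 314.2346724996324, 'cy': 244.4439521612357, 'view': array([[ 3.80119102e-04, -9.99966558e-01,  8.16937422e-03,
         2.17516378e-03],
       [-9.94852619e-01, -1.20596696e-03, -1.01325281e-01,
         6.17712272e-01],
       [ 1.01331745e-01, -8.08880766e-03, -9.94819807e-01,
         1.21928791e+00],
       [ 0.00000000e+00,  0.00000000e+00,  0.00000000e+00,
         1.00000000e+00]])} 0.1 [[ 9.53884606e-01 -3.00173380e-01 -3.17279931e-04]
 [-3.00173521e-01 -9.53883539e-01 -1.43211265e-03]
 [ 1.27233992e-04  1.46130925e-03 -9.99998924e-01]] [0.04633682 0.08422481 0.42988694]
{'vfov': 43.697070886187234, 'cx': 318.58311695399055, 'cy': 246.42360023948237, 'view': array([[-0.44153034,  0.89716695, -0.01193462,  0.26338157],
       [ 0.67155035,  0.32161601, -0.66752024, -0.36447647],
       [-0.59503873, -0.30274514, -0.744496  ,  1.78877242],
       [ 0.        ,  0.        ,  0.        ,  1.        ]])}
```

View pics/scene0.png

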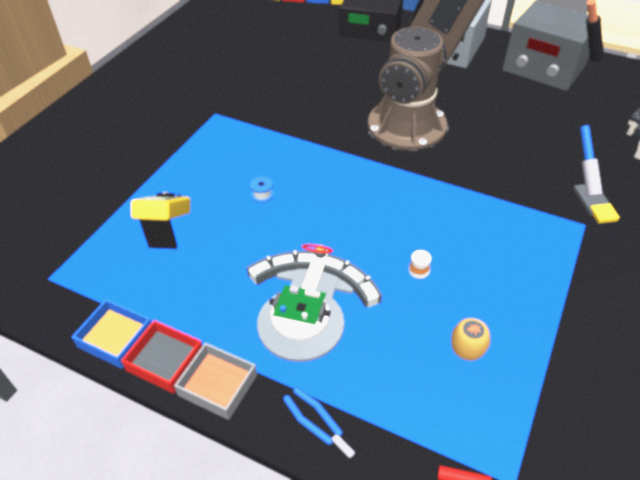

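View pics/top0.png

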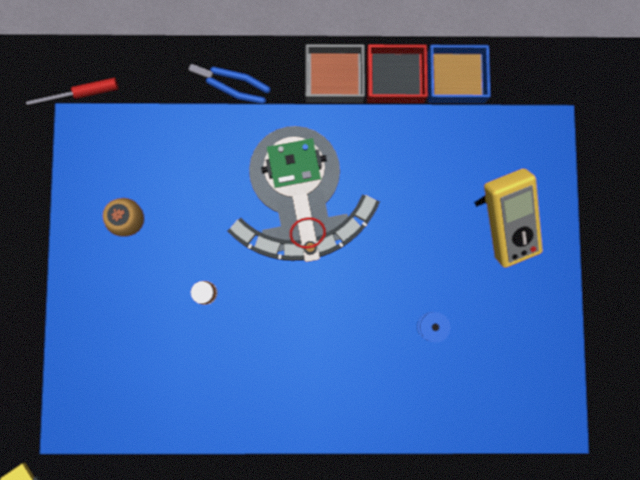

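The top view has +x up and +y left. The multimeter is on the right (about 513,218), so the arm must go to −20°. The ring is at about (308,233) and the board over the pivot is at about (293,163). Next I'll measure the holder.

```bash
python3 - <<'E'
from h import *
im=np.load('topim.npy');P=np.load('topP.npy')
c=im[115:275,220:390]; save(cv2.resize(c,None,fx=4.5,fy=3.7*4.5/4.5 if 0 else 4.5,interpolation=cv2.INTER_CUBIC)[:, :765][:600*1] if 0 else cv2.resize(c,None,fx=3.7,fy=3.7,interpolation=cv2.INTER_CUBIC),'topc.png')
r,g,b=[im[...,i].astype(int) for i in range(3)]
m=(r>120)&(g<80)&(b<90); m[:200]=0;m[280:]=0
v,u=np.where(m); Q=P[m]
print(len(v),u.min(),u.max(),v.min(),v.max()); 
for a,bb,q in list(zip(u,v,Q.round(3)))[::8]: print(a,bb,q)
print(P[218,513],P[293,203])
gm=(g>100)&(r<90)&(b<110); gm[:120]=0;gm[220:]=0
print('green',np.median(P[gm],0), gm.sum())
# plane z 
E
```

```text
250 290 535 218 251
306 218 [0.66  0.019 0.114]
314 218 [0.66  0.004 0.115]
314 219 [0.658 0.004 0.114]
315 220 [0.657 0.002 0.109]
299 221 [0.653 0.032 0.118]
297 222 [0.652 0.036 0.117]
319 223 [ 0.651 -0.006  0.109]
320 224 [ 0.65  -0.008  0.104]
321 225 [ 0.647 -0.01   0.108]
323 226 [ 0.646 -0.014  0.101]
291 228 [0.641 0.048 0.108]
292 229 [0.64  0.046 0.103]
324 230 [ 0.639 -0.016  0.095]
291 232 [0.634 0.048 0.102]
325 233 [ 0.634 -0.018  0.091]
322 235 [ 0.637 -0.013  0.028]
323 236 [ 0.629 -0.014  0.086]
324 237 [ 0.626 -0.016  0.091]
292 239 [0.622 0.046 0.093]
294 240 [0.621 0.042 0.085]
320 241 [ 0.62  -0.008  0.08 ]
294 243 [0.615 0.042 0.085]
297 244 [0.613 0.037 0.082]
297 245 [0.612 0.037 0.08 ]
315 245 [0.612 0.002 0.076]
305 246 [0.61  0.021 0.074]
313 246 [0.61  0.005 0.075]
305 247 [0.608 0.021 0.078]
531 247 [ 0.611 -0.429  0.054]
531 248 [ 0.608 -0.426  0.061]
534 249 [ 0.607 -0.434  0.055]
532 251 [ 0.603 -0.432  0.052]
[ 0.66050972 -0.37536769  0.11288649] [0.51912757 0.22255017 0.04991827]
green [0.77678001 0.04117233 0.07567225] 1529
```

```bash
python3 - <<'E'
from h import *
im=np.load('topim.npy');P=np.load('topP.npy')
z=P[...,2]
# quadrant top: z ~0.03, and base disc
m=(abs(z-0.03)<0.006); m[:170]=0; m[275:]=0; m[:,:220]=0; m[:,390:]=0
print(m.sum()); Q=P[m]
from scipy.optimize import least_squares
# arm bar white: z ~ .046
m2=(abs(z-0.046)<0.006)&(im.min(-1)>170); m2[:190]=0; m2[275:]=0; m2[:,:220]=0; m2[:,390:]=0
print(m2.sum(),P[m2].mean(0), np.linalg.svd(P[m2][:,:2]-P[m2][:,:2].mean(0))[2][0])
s=least_squares(lambda p: np.hypot(Q[:,0]-p[0],Q[:,1]-p[1])-p[2],[0.72,0.03,0.17],loss='soft_l1',f_scale=0.005)
print(s.x)
E
```

```text
2642
875 [0.6706313  0.02564087 0.04544226] [-0.96660662 -0.2562648 ]
[0.76788301 0.04234314 0.16383535]
```

View pics/topc.png

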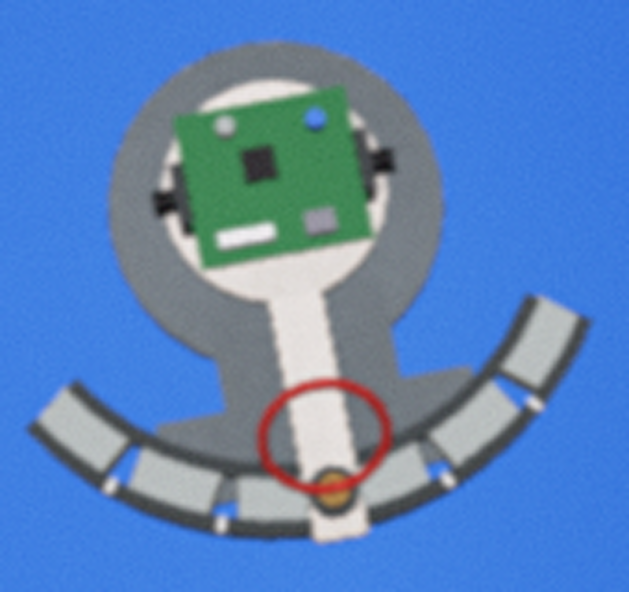

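```bash
python3 - <<'E'
from h import *
from scipy.optimize import least_squares
im=np.load('topim.npy')
r,g,b=[im[...,i].astype(int) for i in range(3)]
m=(r>120)&(g<80)&(b<90); m[:200]=0;m[280:]=0;m[:,340:]=0;m[:,:280]=0
v,u=np.where(m); 
c=robot.camera_info('top'); f=240/np.tan(np.radians(c['vfov'])/2)
def proj(X): X=X@c['view'][:3,:3].T+c['view'][:3,3]; return np.c_[X[:,0]/X[:,2]*f+c['cx'],X[:,1]/X[:,2]*f+c['cy']]
t=np.linspace(0,2*np.pi,181)
from scipy.spatial import cKDTree
px=np.c_[u,v]
def ring(p):
    cx,cy,a=p; e=np.array([np.cos(a),np.sin(a),0]); n=np.array([-e[1],e[0],0]); up=np.array([0,0,1.])
    w=np.cos(np.radians(50))*up+np.sin(np.radians(50))*e
    return np.array([cx,cy,.093])+.033*(np.cos(t)[:,None]*n+np.sin(t)[:,None]*w)
for a in (9,10,11,12):
  s=least_squares(lambda p:cKDTree(proj(ring([*p,np.radians(a)]))).query(px)[0],[.6345,.0155],loss='soft_l1',f_scale=.7)
  print(a,s.x,s.cost, 'pivot',s.x+.145*np.array([np.cos(np.radians(a)),np.sin(np.radians(a))]))
print(len(u))
# ticks, from enlarged crop: rim ticks px/3.7+offset
P=np.load('topP.npy')
tk=np.array([[110,487],[221,525],[448,481],[535,404]])/3.7+[220,115]
tp=[P[int(round(y)),int(round(x))] for x,y in tk]; print(np.round(tp,3))
R=c['view'][:3,:3]; C=-R.T@c['view'][:3,3]
out=[]
for x,y in tk:
    d=R.T@np.array([(x-c['cx'])/f,(y-c['cy'])/f,1]); out.append((C+d*(0.028-C[2])/d[2]))
out=np.array(out)[:,:2]; print(out)
ang=np.radians([40,20,-20,-40])
# arm angle a>0 -> ring to +y. direction = -(cos, ) rotated
def res(p):
    th=p[2]+np.pi-ang
    return (out-np.c_[p[0]+p[3]*np.cos(th),p[1]+p[3]*np.sin(th)]).ravel()
s=least_squares(res,[.77,.04,.17,.18]); print(s.x,np.degrees(s.x[2]),np.abs(s.fun).max())
# crop, scene ring
im=np.load('sceneim.npy'); save(cv2.resize(im[200:340,230:400],None,fx=4,fy=4,interpolation=cv2.INTER_CUBIC),'sc.png')
ci=robot.camera_info('wrist'); print(ci)
E
```

```text
9 [0.63433992 0.01666307] 50.85338399458195 pivot [0.77755473 0.03934606]
10 [0.63438609 0.01668346] 50.536395737145114 pivot [0.77718322 0.04186244]
11 [0.6343066  0.01670276] 50.62382886592511 pivot [0.77664254 0.04437006]
12 [0.63441353 0.01669821] 50.650125783235694 pivot [0.77624493 0.04684541]
225
[[ 0.612  0.132  0.032]
 [ 0.592  0.072  0.03 ]
 [ 0.617 -0.052  0.032]
 [ 0.659 -0.1    0.036]]
[[ 0.61345649  0.133432  ]
 [ 0.59263133  0.0725036 ]
 [ 0.61698447 -0.05187785]
 [ 0.65967546 -0.09999437]]
[0.77562382 0.04413622 0.19511694 0.18517938] 11.179376954047093 0.0002090057127709377
{'vfov': 58.30474192366726, 'cx': 327.27408356956755, 'cy': 246.41668224019807, 'T_tool_cam': array([[ 2.62652464e-04, -9.60670218e-01, -2.77691669e-01,
         7.46105758e-02],
       [ 9.99999922e-01,  1.69968537e-04,  3.57838363e-04,
        -5.23791259e-04],
       [-2.96565811e-04, -2.77691741e-01,  9.60670187e-01,
        -1.58114020e-01],
       [ 0.00000000e+00,  0.00000000e+00,  0.00000000e+00,
         1.00000000e+00]])}
```

```bash
cat >> h.py <<'E'
PIV=np.array([.7760,.0435,0]); YAW=np.radians(11.1); 
UP=np.array([0,0,1.])
def frame(arm=0.,lean=45):   # arm rad; positive -> ring to +y -> direction e rotates clockwise
    a=YAW-arm; L=np.radians(lean)
    e=np.array([np.cos(a),np.sin(a),0]); n=np.array([-e[1],e[0],0])
    z=np.sin(L)*e-np.cos(L)*UP; y=-n; x=np.cross(y,z)
    w=np.cos(np.radians(50))*UP+np.sin(np.radians(50))*e
    nn=np.cos(np.radians(50))*e-np.sin(np.radians(50))*UP
    return e,n,w,nn,np.c_[x,y,z], PIV-.145*e+.093*UP
E
python3 - <<'E'
from h import *
for lean in (40,45,50):
  for arm in (0,-.349):
    e,n,w,nn,R,C=frame(arm,lean); z=R[:,2]
    for s in (1,-1):
      Rs=R.copy(); Rs[:,:2]*=s
      for k,p in dict(pre=C-.08*z,ins=C+.022*z,up=C+.022*z+.02*w+.03*UP).items():
        q=robot.ik(p,Rs); print(lean,arm,s,k,p.round(3),None if q is None else np.round(q,0))
print(robot.read_t())
E
```

```text
40 0 1 pre [0.583 0.006 0.154] None
40 0 1 ins [0.648 0.018 0.076] None
40 0 1 up [0.663 0.021 0.119] None
40 0 -1 pre [0.583 0.006 0.154] None
40 0 -1 ins [0.648 0.018 0.076] None
40 0 -1 up [0.663 0.021 0.119] None
40 -0.349 1 pre [ 0.608 -0.058  0.154] [ -6.   8. -22. -44. -34. 159.]
40 -0.349 1 ins [ 0.664 -0.024  0.076] [ -4.  19. -19. -52. -28. 167.]
40 -0.349 1 up [ 0.677 -0.016  0.119] [ -1.  15. -18. -45. -29. 157.]
40 -0.349 -1 pre [ 0.608 -0.058  0.154] [ -6.   8. -22. -44. -34. -21.]
40 -0.349 -1 ins [ 0.664 -0.024  0.076] [ -4.  19. -19. -52. -28. -13.]
40 -0.349 -1 up [ 0.677 -0.016  0.119] [ -1.  15. -18. -45. -29. -23.]
45 0 1 pre [0.578 0.005 0.15 ] None
45 0 1 ins [0.649 0.019 0.077] None
45 0 1 up [0.664 0.022 0.12 ] None
45 0 -1 pre [0.578 0.005 0.15 ] None
45 0 -1 ins [0.649 0.019 0.077] None
45 0 -1 up [0.664 0.022 0.12 ] None
45 -0.349 1 pre [ 0.603 -0.061  0.15 ] None
45 -0.349 1 ins [ 0.665 -0.023  0.077] None
45 -0.349 1 up [ 0.678 -0.015  0.12 ] [ -6.  16. -18. -57. -31. 171.]
45 -0.349 -1 pre [ 0.603 -0.061  0.15 ] [-13.   9. -22. -55. -37.  -6.]
45 -0.349
[... 180 characters left out ...]
 [0.65  0.019 0.079] [  -9.   15.  -28.  -96.  -15. -161.]
50 0 1 up [0.665 0.022 0.122] [  8.  11. -27. -63.  -3. 155.]
50 0 -1 pre [0.574 0.004 0.144] None
50 0 -1 ins [0.65  0.019 0.079] [ -9.  15. -28. -96. -15.  19.]
50 0 -1 up [0.665 0.022 0.122] [  8.  11. -27. -63.  -3. -25.]
50 -0.349 1 pre [ 0.599 -0.063  0.144] [ -20.   11.  -23.  -66.  -41. -172.]
50 -0.349 1 ins [ 0.666 -0.023  0.079] [ -16.   21.  -19.  -74.  -36. -164.]
50 -0.349 1 up [ 0.679 -0.015  0.122] None
50 -0.349 -1 pre [ 0.599 -0.063  0.144] [-20.  11. -23. -66. -41.   8.]
50 -0.349 -1 ins [ 0.666 -0.023  0.079] [-16.  21. -19. -74. -36.  16.]
50 -0.349 -1 up [ 0.679 -0.015  0.122] [-12.  17. -18. -68. -34.   5.]
0.1
```

View pics/sc.png

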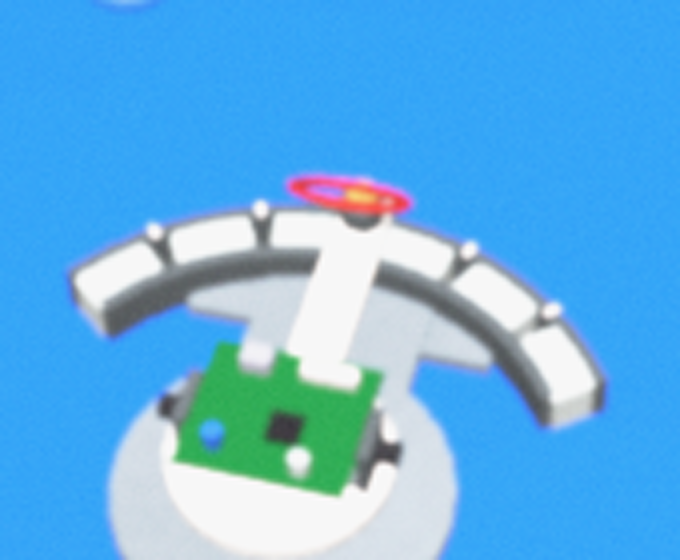

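```bash
python3 - <<'E'
from h import *
def tool(yaw,lean,s=1):
    a=np.radians(yaw);L=np.radians(lean)
    e=np.array([np.cos(a),np.sin(a),0]); n=np.array([-e[1],e[0],0]); z=np.sin(L)*e-np.cos(L)*UP
    y=-n*s; return np.c_[np.cross(y,z),y,z]
e,n,w,nn,_,C=frame(0)
for lean in (25,30,35,40,45,50):
  for yaw in (-10,0,11,20,30,40):
    R=tool(yaw,lean,-1); z=R[:,2]; o=[]
    for p in (C-.08*z,C+.022*z,C+.022*z+.02*w+.03*UP):
        q=robot.ik(p,R); o.append('None' if q is None else ' '.join('%d'%t for t in q))
    print(lean,yaw,' | '.join(o))
E
```

```text
25 -10 25 3 -48 41 -21 -161 | None | None
25 0 24 3 -46 30 -19 -141 | None | 16 11 -48 50 -8 -154
25 11 22 3 -40 12 -22 -111 | None | 20 12 -38 15 -14 -113
25 20 18 4 -33 -1 -26 -87 | 18 15 -34 -2 -14 -86 | 18 13 -30 -1 -21 -86
25 30 13 6 -26 -12 -33 -64 | 14 16 -26 -16 -23 -60 | 14 14 -23 -13 -28 -63
25 40 8 8 -20 -19 -40 -45 | 10 18 -21 -24 -30 -41 | 11 15 -18 -20 -35 -46
30 -10 None | None | None
30 0 None | None | None
30 11 19 1 -51 30 -8 -128 | None | None
30 20 18 3 -37 -2 -19 -86 | 18 15 -36 -5 -7 -83 | 18 12 -33 -3 -13 -85
30 30 11 5 -28 -19 -29 -56 | 12 16 -26 -25 -20 -50 | 12 13 -24 -20 -24 -56
30 40 4 8 -21 -27 -38 -36 | 7 17 -20 -33 -29 -31 | 8 15 -18 -28 -33 -37
35 -10 None | None | None
35 0 None | None | None
35 11 None | None | None
35 20 18 1 -41 -5 -11 -83 | 17 15 -35 -18 -5 -68 | 17 11 -35 -8 -7 -79
35 30 7 4 -28 -28 -27 -45 | 8 16 -24 -38 -20 -35 | 10 13 -23 -30 -22 -44
35 40 0 7 -21 -36 -38 -25 | 2 17 -19 -43 -30 -19 | 4 15 -17 -37 -32 -26
40 -10 None | None | None
40 0 None | None | None
40 11 None | None | None
40 20 16 1 -41 -17 -7 -70 | 11 14 -29 -42 -8 -41 
[... 170 characters left out ...]
 -10 None | -17 15 -40 -154 -12 70 | None
45 0 None | None | None
45 11 None | None | None
45 20 7 1 -34 -44 -12 -37 | 1 15 -25 -66 -14 -11 | 8 11 -26 -48 -10 -33
45 30 -5 5 -26 -54 -30 -12 | -4 16 -22 -66 -25 0 | 0 13 -21 -56 -25 -13
45 40 -11 9 -21 -55 -42 0 | -7 19 -18 -63 -35 6 | -5 16 -17 -57 -36 -3
50 -10 -14 1 -43 -140 -6 54 | -19 18 -48 -163 -27 81 | -17 12 -41 -157 -15 73
50 0 None | -16 15 -34 -126 -15 48 | None
50 11 None | -8 15 -27 -95 -15 18 | 8 11 -27 -62 -2 -25
50 20 -6 3 -31 -68 -21 -5 | -9 16 -25 -85 -22 15 | -2 12 -23 -71 -17 -4
50 30 -14 7 -27 -67 -35 5 | -11 18 -22 -78 -31 16 | -7 14 -20 -70 -29 3
50 40 -18 11 -21 -64 -46 11 | -13 20 -19 -72 -40 18 | -10 17 -17 -66 -39 8
```

```bash
cat >> h.py <<'E'
def tool(arm,yaw=25,lean=50):
    a=np.radians(yaw);L=np.radians(lean)
    z=np.array([np.sin(L)*np.cos(a),np.sin(L)*np.sin(a),-np.cos(L)])
    n=frame(arm)[1]; x=np.cross(z,n); x/=np.linalg.norm(x)
    if x[2]<0: x=-x
    return np.c_[x,np.cross(z,x),z]
def cen(arm): return frame(arm)[5]
E
python3 - <<'E'
from h import *
for yaw,lean in ((25,50),(25,46),(28,46)):
  for arm in (0,-.1,-.2,-.349,-.37):
    o=[]
    for s in (1,-1):
      R=tool(arm,yaw,lean); R[:,:2]*=s; z=R[:,2]; w=frame(arm)[2];C=cen(arm)
      for p in (C-.12*z,C-.08*z,C+.022*z,C+.022*z+.012*w,C+.022*z+.012*w+.03*UP):
        q=robot.ik(p,R); o.append('None' if q is None else ' '.join('%d'%t for t in q))
    print(yaw,lean,arm,' | '.join(o))
E
```

```text
25 50 0 -11 0 -30 -63 -30 165 | -11 5 -29 -68 -28 171 | -10 17 -24 -82 -26 -173 | None | -5 13 -23 -72 -24 173 | -11 0 -30 -63 -30 -14 | -11 5 -29 -68 -28 -8 | -10 17 -24 -82 -26 6 | -9 17 -23 -79 -25 3 | -5 13 -23 -72 -24 -6
25 50 -0.1 -13 1 -29 -63 -32 171 | None | -11 17 -23 -80 -27 -169 | -10 17 -22 -78 -26 -173 | None | -13 1 -29 -63 -32 -8 | -13 6 -28 -68 -30 -3 | -11 17 -23 -80 -27 10 | -10 17 -22 -78 -26 6 | -7 14 -22 -72 -25 -2
25 50 -0.2 None | None | -13 18 -22 -79 -28 -166 | -11 17 -22 -77 -27 -169 | None | -15 2 -28 -63 -34 -3 | -14 6 -27 -68 -31 1 | -13 18 -22 -79 -28 13 | -11 17 -22 -77 -27 10 | -8 14 -21 -71 -26 1
25 50 -0.349 None | -17 8 -25 -67 -33 -172 | -14 19 -21 -78 -29 -161 | -13 18 -20 -76 -29 -164 | -10 15 -20 -70 -28 -172 | -18 4 -26 -63 -36 3 | -17 8 -25 -67 -33 7 | -14 19 -21 -78 -29 18 | -13 18 -20 -76 -29 15 | -10 15 -20 -70 -28 7
25 50 -0.37 None | -17 8 -25 -67 -34 -171 | -14 19 -21 -77 -30 -161 | -13 18 -20 -76 -29 -164 | -10 15 -20 -70 -28 -172 | -18 4 -26 -63 -36 4 | -17 8 -25 -67 -34 8 | -14 19 -21 -77 -30 18 | -13 18 -20 -76 -29 15 | -10 15 -20 -
[... 1405 characters left out ...]
13 -21 -60 -25 162 | -8 1 -28 -53 -32 -21 | -8 5 -26 -57 -30 -17 | -6 17 -22 -68 -26 -5 | -5 16 -21 -66 -25 -8 | -2 13 -21 -60 -25 -17
28 46 -0.2 -11 2 -26 -53 -34 164 | -10 6 -25 -57 -31 167 | None | None | -4 14 -20 -60 -26 167 | -11 2 -26 -53 -34 -15 | -10 6 -25 -57 -31 -12 | -8 17 -21 -68 -27 -1 | -6 17 -20 -66 -26 -4 | -4 14 -20 -60 -26 -12
28 46 -0.349 -13 4 -24 -53 -36 172 | None | None | None | None | -13 4 -24 -53 -36 -7 | -12 8 -23 -57 -33 -4 | -10 18 -19 -67 -28 4 | -8 18 -19 -65 -28 2 | -6 15 -19 -60 -28 -5
28 46 -0.37 -14 4 -24 -54 -36 173 | None | None | None | None | -14 4 -24 -54 -36 -6 | -12 8 -23 -57 -33 -3 | -10 19 -19 -66 -28 5 | -8 18 -19 -65 -28 2 | -6 15 -18 -60 -28 -4
```

```bash
cat >> h.py <<'E'
def T(arm,**k):
    R=tool(arm,**k); R[:,:2]*=-1; return R
def wristproj(X):
    c=robot.camera_info('wrist'); f=240/np.tan(np.radians(c['vfov'])/2)
    M=np.eye(4); M[:3,:3]=robot.read_tcp_rot(); M[:3,3]=robot.read_position()
    V=np.linalg.inv(M@c['T_tool_cam']); X=np.atleast_2d(X)@V[:3,:3].T+V[:3,3]
    return np.c_[X[:,0]/X[:,2]*f+c['cx'],X[:,1]/X[:,2]*f+c['cy']]
E
python3 - <<'E'
from h import *
robot.move_gripper(0.0); print(robot.read_t())
R=T(0); z=R[:,2]
robot.goto(cen(0)-.12*z,R); print(robot.read_t(),robot.read_position(),cen(0)-.12*z,robot.read_force())
Q=wristproj(cen(0)); t=np.linspace(0,2*np.pi,60)
e,n,w,nn,_,C=frame(0)
ring=wristproj(C+.033*(np.cos(t)[:,None]*n+np.sin(t)[:,None]*w)).round().astype(int)
im,d=robot.grab_frame('wrist'); save(im,'w1.png'); im=im.copy()
for p in ring: cv2.circle(im,tuple(int(v) for v in p),1,(0,255,0),-1)
tp=wristproj(robot.read_position())[0]; print(tp); cv2.circle(im,tuple(int(v) for v in tp),3,(255,0,255),-1)
save(im,'w1m.png'); np.save('w1d.npy',d)
im,_=robot.grab_frame('scene'); save(im,'s1.png'); print(robot.read_force(),robot.read_t())
E
```

```text
1.525
4.1917 [ 0.55064351 -0.0227204   0.17019229] [ 0.55039992 -0.02326501  0.17013451] [-0.27751596 -0.65783804 -0.03945289]
[325.86135674 316.71697055]
[-0.13217842 -0.05700559  0.20590357] 4.2917
```

View pics/w1m.png

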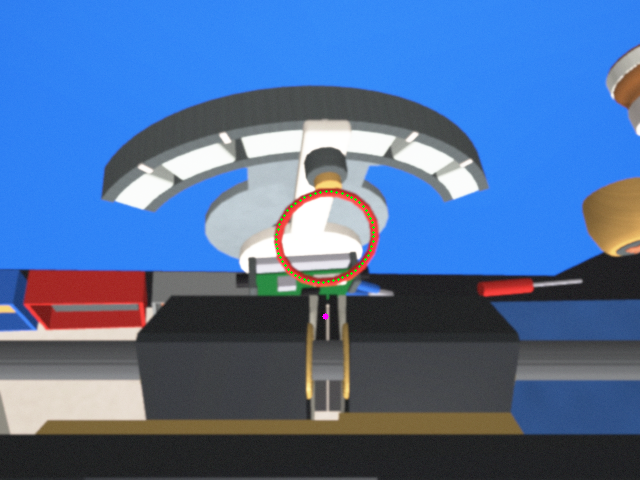

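View pics/s1.png

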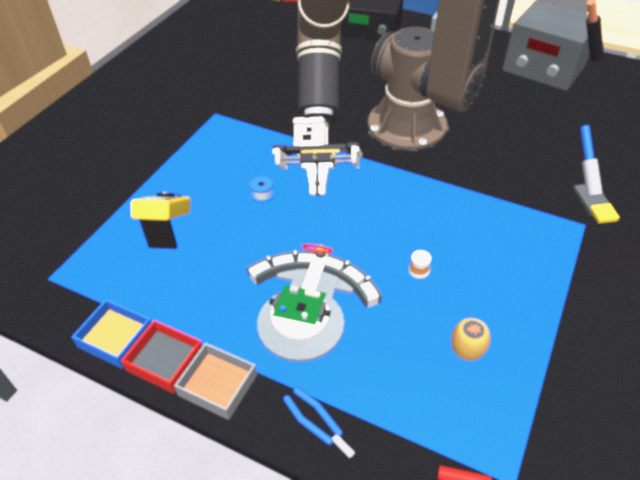

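```bash
python3 - <<'E'
from h import *
R=T(0); z=R[:,2]; C=cen(0); w=frame(0)[2]
robot.servo_line(C-.03*z,R,speed=.12); print(robot.read_t(),robot.read_force())
robot.servo_line(C+.022*z,R,speed=.06); print(robot.read_t(),robot.read_force(), robot.read_position()-C-.022*z)
f0=robot.read_force()
for k in range(1,13):
    robot.servo_line(C+.022*z+.0015*k*w,R,speed=.02)
    f=robot.read_force()-f0; print(k*1.5,f.round(2),round(robot.read_t(),2))
    if np.linalg.norm(f)>2.5: break
im,d=robot.grab_frame('wrist'); save(im,'w2.png')
im,_=robot.grab_frame('scene'); save(cv2.resize(im[150:330,220:420],None,fx=3,fy=3,interpolation=cv2.INTER_CUBIC),'s2.png')
E
```

```text
5.1917 [-0.84590476 -0.13585658  0.48780905]
6.2083 [ 0.12422787  0.12941223 -0.29942804] [-1.02111154e-04 -4.74271781e-05  9.93935010e-05]
1.5 [0.03 0.   0.86] 6.46
3.0 [ 0.48 -0.27  0.06] 6.71
4.5 [-0.1  -0.14  0.27] 6.96
6.0 [-0.37  0.45  0.33] 7.21
7.5 [ 0.59  0.12 -0.21] 7.46
9.0 [-0.96 -0.5   0.55] 7.71
10.5 [-0.27 -0.82  0.33] 7.96
12.0 [ 0.65 -1.13 -0.57] 8.21
13.5 [-0.84  0.28 -0.22] 8.46
15.0 [-1.51 -0.68 -1.13] 8.71
16.5 [-4.79 -1.07 -3.51] 8.96
```

View pics/w2.png

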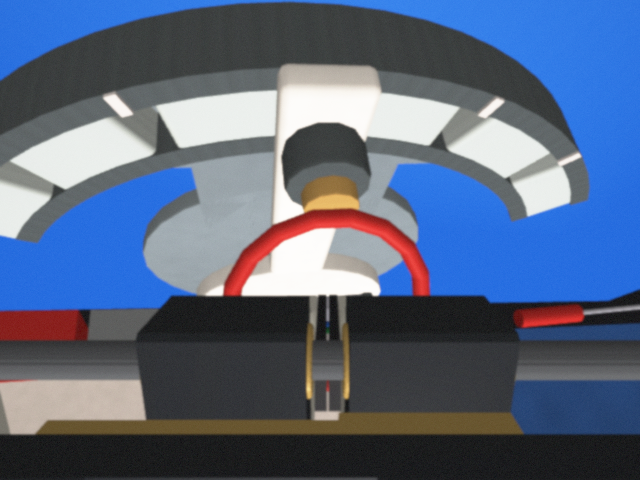

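View pics/s2.png

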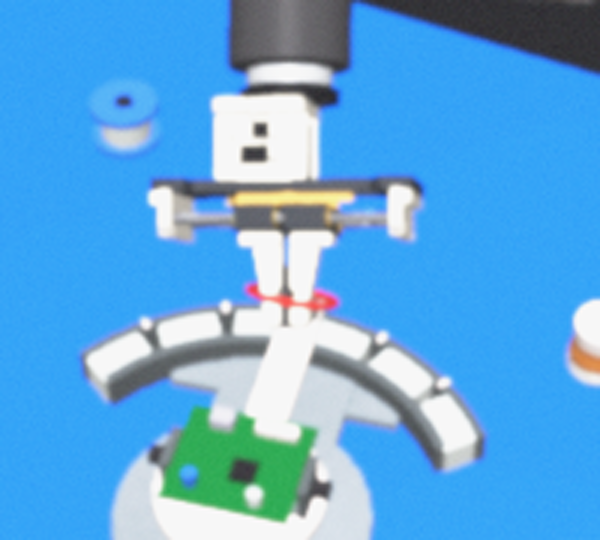

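```bash
python3 - <<'E'
from h import *
R=T(0); z=R[:,2]; C=cen(0); w=frame(0)[2]
p0=C+.022*z+.0165*w
for k in (3,6,9,12,15,18,20):
    robot.servo_line(p0+k*.001*UP,R,speed=.03)
    f=robot.read_force(); print(k,f.round(2),(robot.read_position()-p0).round(4),round(robot.read_t(),2))
    if np.linalg.norm(f)>22: break
im,d=robot.grab_frame('wrist'); save(im,'w3.png')
im,_=robot.grab_frame('scene'); save(cv2.resize(im[150:330,220:420],None,fx=3,fy=3,interpolation=cv2.INTER_CUBIC),'s3.png')
E
```

```text
3 [-5.74 -1.62 -5.66] [-0.0009 -0.      0.0025] 9.31
6 [-5.02 -1.71 -4.25] [-0.0009  0.      0.0055] 9.56
9 [-6.3  -1.91 -5.6 ] [-0.0009  0.0001  0.0086] 9.81
12 [-5.76 -1.77 -6.34] [-0.0009  0.0001  0.0116] 10.06
15 [-6.18 -1.45 -6.06] [-0.0009  0.0001  0.0146] 10.31
18 [-6.02 -1.64 -6.56] [-0.0009  0.0001  0.0176] 10.56
20 [-6.18 -1.89 -6.77] [-0.0009  0.0001  0.0195] 10.81
```

View pics/w3.png

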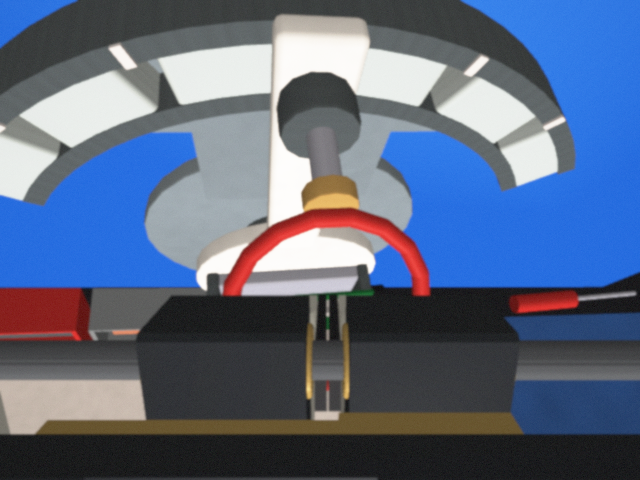

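View pics/s3.png

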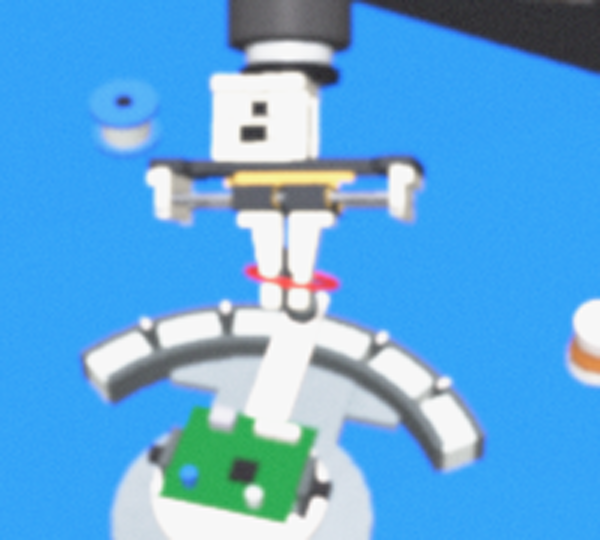

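```bash
cat >> h.py <<'E'
def P(arm,wd,up,dz=.022):
    return cen(arm)+dz*T(arm)[:,2]+wd*frame(arm)[2]+up*UP
E
python3 - <<'E'
from h import *
for a in np.linspace(0,-.349,9)[1:]:
    robot.servo_line(P(a,.0165,.020),T(a),speed=.03)
    f=robot.read_force(); print(round(a,3),f.round(2),round(robot.read_t(),2))
    if np.linalg.norm(f)>22: break
im,d=robot.grab_frame('wrist'); save(im,'w4.png')
im,d=robot.grab_frame('top'); save(cv2.resize(im[115:275,220:390],None,fx=3.7,fy=3.7,interpolation=cv2.INTER_CUBIC),'t4.png');np.save('t4.npy',im)
E
```

```text
-0.044 [-5.45 -0.38 -6.84] 11.25
-0.087 [-5.24 -0.33 -6.36] 11.59
-0.131 [-2.96 -1.33 -6.64] 11.93
-0.174 [-2.64  0.2  -7.36] 12.28
-0.218 [-2.31 -0.38 -6.96] 12.62
-0.262 [-2.2  -0.17 -6.54] 12.96
-0.305 [-2.6  -0.8  -6.95] 13.3
-0.349 [-2.4  -0.37 -6.72] 13.64
```

View pics/w4.png

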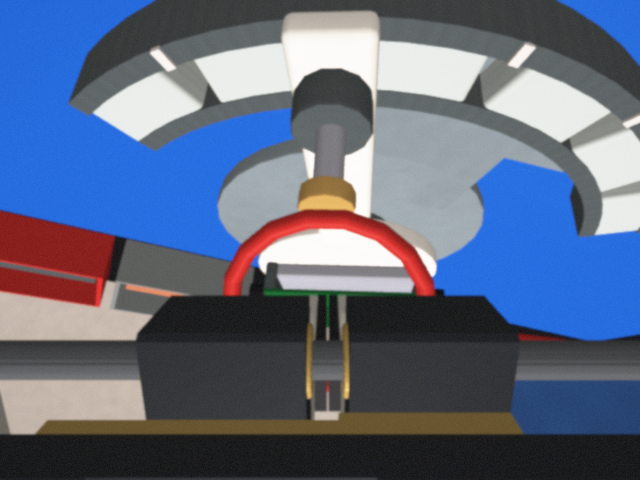

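View pics/t4.png

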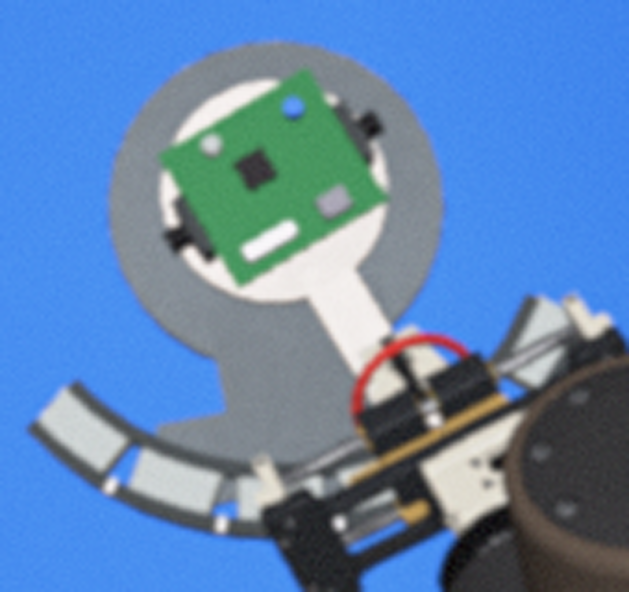

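```bash
cat >> h.py <<'E'
def boardang(im):
    c=robot.camera_info('top'); f=240/np.tan(np.radians(c['vfov'])/2)
    R=c['view'][:3,:3]; O=-R.T@c['view'][:3,3]
    big=cv2.resize(im[100:230,230:360],None,fx=8,fy=8,interpolation=cv2.INTER_CUBIC).astype(int)
    m=((big[...,1]-np.maximum(big[...,0],big[...,2]))>25).astype(np.uint8)
    m=cv2.morphologyEx(m,cv2.MORPH_CLOSE,np.ones((41,41)))
    cs=max(cv2.findContours(m,0,2)[0],key=cv2.contourArea)[:,0].astype(float)
    u=(cs[:,0]+.5)/8-.5+230; v=(cs[:,1]+.5)/8-.5+100
    d=np.c_[(u-c['cx'])/f,(v-c['cy'])/f,np.ones(len(u))]@R; X=O+d*((.076-O[2])/d[:,2])[:,None]
    return cv2.minAreaRect((X[:,:2]*1000).astype(np.float32))
E
python3 - <<'E'
from h import *
print(boardang(np.load('topim.npy'))); print(boardang(np.load('t4.npy')))
E
```

```text
((776.14892578125, 44.526214599609375), (84.36463928222656, 95.3134994506836), 11.176913261413574)
((776.0827026367188, 44.93787384033203), (84.86503601074219, 95.49803161621094), 31.168678283691406)
```

The board edge turned from 11.18° to 31.17°, which is 20.0° towards the multimeter. Next I lower the pin.

```bash
python3 - <<'E'
from h import *
a=-.349
for u in (.015,.010,.006,.003,.0,-.002):
    robot.servo_line(P(a,.0165,u),T(a),speed=.03)
    print(u,robot.read_force().round(2),round(robot.read_t(),2))
robot.servo_line(P(a,.004,0),T(a),speed=.03)
robot.dwell(.2); print(robot.read_force().round(2),robot.read_t())
im,d=robot.grab_frame('wrist'); save(im,'w5.png')
e,n,w,nn,_,C=frame(a); t=np.linspace(0,2*np.pi,60); im=im.copy()
for p in wristproj(C+.033*(np.cos(t)[:,None]*n+np.sin(t)[:,None]*w)): cv2.circle(im,tuple(int(v) for v in p.round()),1,(0,255,0),-1)
save(im,'w5m.png')
im,d=robot.grab_frame('top'); print(boardang(im))
E
```

```text
0.015 [-2.39 -2.22 -5.97] 14.06
0.01 [-2.98 -2.11 -5.03] 14.38
0.006 [-3.5  -1.62 -4.22] 14.66
0.003 [-2.66 -1.83 -4.69] 14.91
0.0 [-3.77 -2.01 -4.21] 15.16
-0.002 [-3.85 -3.08 -3.21] 15.41
[-0.03 -0.85 -0.31] 16.1333
((776.0718383789062, 44.786800384521484), (84.71580505371094, 95.25808715820312), 30.950536727905273)
```

View pics/w5m.png

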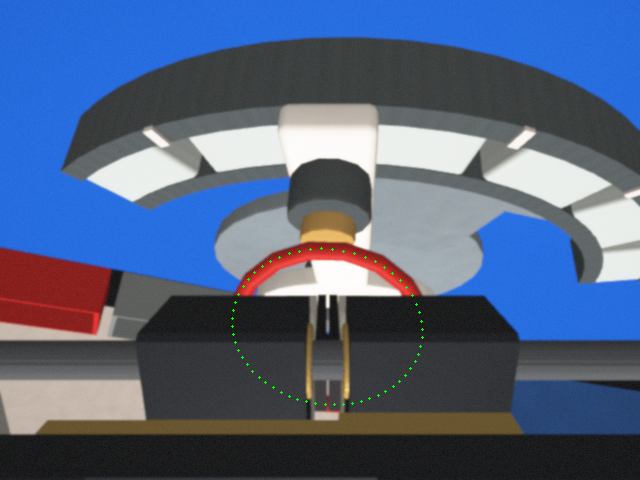

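The gold collar sits on the boss, with no grey pin showing. The ring (top of its arc at 325,248) matches the model for the pin home. I'll back the fingers out along their own axis.

```bash
python3 - <<'E'
from h import *
a=-.349
robot.servo_line(P(a,.002,0),T(a),speed=.03)
robot.servo_line(P(a,.002,0,-.03),T(a),speed=.05); print(robot.read_force().round(2),robot.read_t())
robot.servo_line(P(a,.002,0,-.13),T(a),speed=.1)
robot.dwell(.3); print(robot.read_force().round(2),robot.read_t())
im,d=robot.grab_frame('wrist')
e,n,w,nn,_,C=frame(a); t=np.linspace(0,2*np.pi,60); im=im.copy()
for p in wristproj(C+.033*(np.cos(t)[:,None]*n+np.sin(t)[:,None]*w)): cv2.circle(im,tuple(int(v) for v in p.round()),1,(0,255,0),-1)
save(im,'w6.png')
im,d=robot.grab_frame('top'); save(im,'t6.png'); print(boardang(im))
E
```

```text
[-0.06  0.12  0.77] 17.675
[ 0.47 -0.31 -0.37] 19.125
((776.0914306640625, 44.821083068847656), (84.52487182617188, 95.1265869140625), 31.065095901489258)
```

View pics/w6.png

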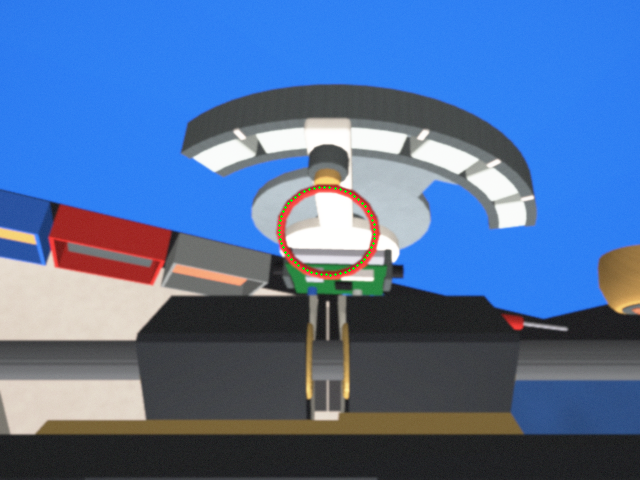

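View pics/t6.png

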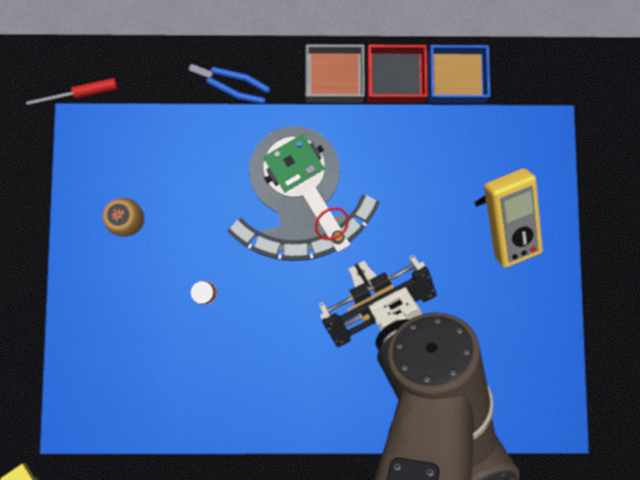

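The fingers are clear, the arm is one slot over, and the ring matches its home height. The spool is hidden under the robot in this view, so I'll check it in the scene camera before handing in.

```bash
python3 - <<'E'
from h import *
im,_=robot.grab_frame('scene'); save(im,'s6.png')
a=np.load('sceneim.npy').astype(int)[170:210,240:285]; print(np.abs(a-im[170:210,240:285]).mean(-1).max(),robot.read_t())
E
```

```text
7.333333333333333 19.275
```

View pics/s6.png

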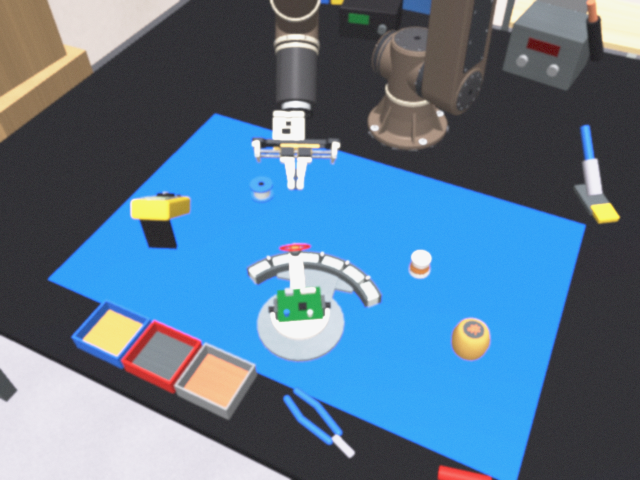

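The spool (262,188) is unchanged between the two scene pictures, and everything else is where it was.

```bash
python3 -c "
from rig import robot
print(robot.job_done())"
```

```text
the job is handed in; nothing more can be done
None
```

I lifted the spring pin with the shut fingers, swung the arm one slot (−20°) towards the multimeter on the right, lowered the pin into that slot and took the fingers out. I handed the job in at about 19 s of the 48 s allowed; it reports no verdict.

- **Lift:** The pin came up about 18–19 mm. The highest force I read at the wrist was about 10 N.
- **Arm angle:** The board's edge turned from 11.2° to 31.1°, a swing of 19.9°.
- **Pin home:** The ring in the wrist picture matches the outline predicted for the pin home at −20°, and the collar sits on the boss. I judged this from pictures, because the pin's height can't be read directly.
- **Robot clear:** The fingers are about 13 cm back from the ring, and the wrist force reads zero within noise.
- **Loose objects:** The multimeter, tip cleaner, spool and flux jar look unmoved in the before and after pictures.

The ring couldn't be entered squarely because of the robot's joint limits, so the fingers leaned 50° and went in turned about 14° sideways. No checks failed or disagreed.

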